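# Open the long instrument on the repair bench

### The arm

A 6-joint arm with a two-finger parallel gripper is mounted at the origin on the work surface. World frame = base frame: x ahead of the robot, y to its left, z up, the work surface at z = 0. Lengths are in mm, angles in rad, forces in N, time in s.
With the tool pointing down it reaches from about 325 to 875 mm from the base axis. Payload 4.4 kg.
Tool frame: the origin (TCP) lies on the centre line of the jaws, within the pads' length; the fingertips stand ahead of it and the grasp point (between the pads) lies 6 mm ahead of it (ctrl.tcp_to_tips is the z of the fingertips in the tool frame, in mm); z points along the fingers, y is the line along which they close (so a half turn about z gives the same grasp; the last joint's range is limited). The gripper opens to 85 mm and grips with 20 to 120 N. Pads are 22 mm wide; open, the fingers measure 114 mm over their backs; the gripper's body (76 mm by 85 mm) begins 54 mm behind the grasp point. The pads swing forward as they close: fully open they stand 13 mm farther back than shut.
Start: joints at [-0.15, 0.207, 1.542, -0, 1.393, -0.15], TCP at [575.002, -0.012, 256.282] pointing down, gripper open.
Joint ranges: [-2.73, 2.73], [-0.86, 2.22], [0.23, 2.46], [-1.11, 4.25], [0.08, 2.63], [-2.82, 2.82]. Speed limits (rad/s): [2.79, 2.79, 3.14, 3.14, 3.14, 3.14].

### API

Orientations are given as a 3x3 rotation matrix whose columns are the frame's x, y, z axes.
In Python, from plant import ctrl, sensors, optics gives the robot as it stands. Calls block until the motion is done:
- ctrl.move_ptp(position, orientation): joint-space move of the TCP to a pose.
- ctrl.move_l(position, rot=None, vel=150, threshold=None): straight line of the TCP; rot=None keeps the orientation; vel is the mean speed in mm/s. With threshold (N) it stops when the force on the tool has changed by that much, and returns True; else False.
- ctrl.set_joints(angles): joint-space move.
- ctrl.gripper_to(opening, force=None): finger opening in mm; force is the grip in N (None keeps the last); returns when the fingers have stopped.
- ctrl.hold(seconds).
- ctrl.solve_ik(position, orientation): joint angles nearest the present ones, or None.
- sensors.read_state(): the state.
- optics.grab_frame(name): name is "scene" or "side" or "wrist"; returns (picture, depth): 400x640x3 uint8, red, green, blue; 400x640 float32, mm along the optical axis (not along the pixel's ray), 0 where there is no reading.
- optics.camera_params(name): a dict with "mtx" (3x3 intrinsics, pixels), "R" (3x3) and "t" (3): a world point X has camera coordinates R X + t; the wrist camera has in their place "T_tool_cam" (4x4, takes a point from camera to tool coordinates, whose origin is the TCP and whose axes are the flange's). Camera axes: x right, y down, z forward; pixel columns grow to the right and rows downward; lengths in mm; the calibration is good to about 2 mm. A picture is of the moment at which its call begins: read the wrist's pose just before it. camera_params takes no time and is no camera call.
A pose or a line that the arm cannot do raises ctrl.MotionError and nothing moves.
- ctrl.finish_job(): hands the job in; it is judged then, once.
The state is a dict: "t": time; "q": joint angles; "qvel": joint speeds; "tau": joint torques, N m; "eef_pos": TCP position; "eef_rot": TCP orientation; "force": force on the tool from outside, world axes, zero at the start; "wrist_torque": the same for the moment, N m; "grip_width": finger opening in mm; "grasp_force": force on a finger pad.
Only numpy, scipy, OpenCV 4.12 (cv2) and the standard library are available. Lean on these libraries where they do the work, as an engineer would, in place of code of your own. Each camera call takes 0.05 s, during which the arm holds its last target. There are 200 camera calls.

### The job

Two small instruments with grey covers stand on the bench, and the screws are already out of the longer, oblong one. Lift its cover straight off by the black grip and lay it gently, right way up, in the middle of the flat dark mat. Leave the cover of the square instrument where it is.

Things in the scene. Friction and masses are not known exactly. Their poses are not given: they have to be found in the camera images.
- long_cover: Loose grey cover of the LONG instrument, 178 (x) x 118 (y) mm, 0.15-0.26 kg. On its middle a solid black grip block, 60 long (x), 18 wide (y), 28 mm high. Origin: centre of the lower edge, z up; flat top at 14 mm, grip top at 42 mm. A 10 mm skirt goes round the housing with 3 mm of play; only its weight holds it. At the start it sits on the long housing, origin 35 mm above the table.
- long_housing: White instrument housing of the LONG instrument, open on top under its cover, 166 (its x) x 106 (its y) x 45 mm high, fixed to the bench. Origin: centre of its underside on the table, z up. When the cover is seated, their x and y axes agree.
- square_cover: Loose grey cover of the other, SQUARE instrument, 118 x 118 mm, same height and same black grip block (60 mm along its x) as the long one; sits on a square white housing 45 mm high. Origin: centre of its lower edge, 35 mm above the table. To be left alone.
- mat: Flat dark rubber mat on the bench, 240 (its x) x 200 (its y) x 3 mm, fixed, empty. Origin: centre of its underside on the table, z up.
Not all that is in view belongs to the job. Leave any yellow look-alike of the long_cover alone.

How it is judged:
By the outcome, as a careful person would: the job done as asked, in the order asked, and still so for the second after the job is handed in, with the robot touching nothing.
It also fails if it takes over 45 s, if anything falls off the work surface, if the arm or the gripper's body presses on something with over 40 N, if the wrist force passes 120 N, or if a joint passes its speed limit or range.

## Working session

There is one attempt and no reset: what is moved stays moved. The work goes in short steps, each a Python script; the robot and the scene stay as the last script left them, time stands still between calls to the robot, and variables do not carry over. Pictures are saved under pics/ and viewed, at most 10 in all, crops included, and the job is handed in when it is done.

```bash
mkdir -p pics
python3 - <<'E'
from plant import ctrl, sensors, optics
import cv2,numpy as np
for n in ("scene","side"):
    p,d=optics.grab_frame(n); cv2.imwrite(f"pics/{n}0.png",p[:,:,::-1]); np.save(f"pics/{n}0.npy",d)
print(ctrl.tcp_to_tips,sensors.read_state()['t'])
E
```

```text
25.0 0.1
```

View pics/scene0.png

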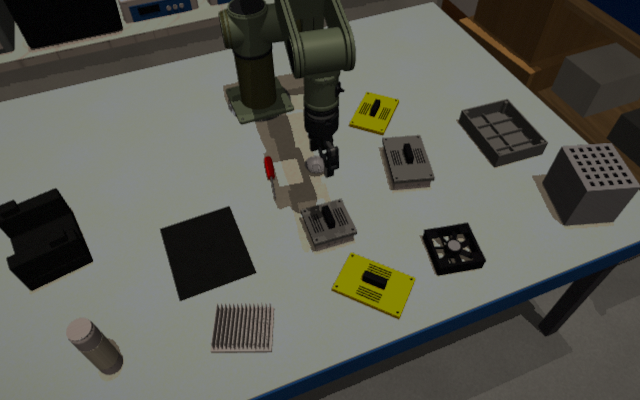

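View pics/side0.png

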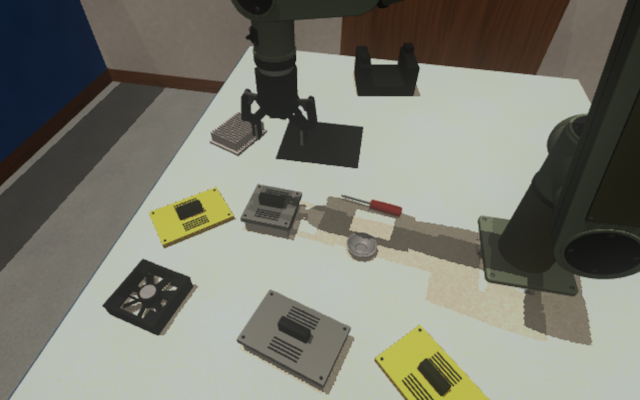

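The scene view shows the long grey cover at about (407,158), with its grip at (408,154). The square cover is at (328,222), the mat at (208,252), and the yellow look-alikes at (375,112) and (373,285). In the side view the long cover is at (294,337) and its grip at (294,328). Next I'll measure from the depth images.

```bash
cat > h.py <<'E'
from plant import ctrl, sensors, optics
import cv2,numpy as np
def cloud(d,cp,T=None):
    K=cp["mtx"]; v,u=np.mgrid[:d.shape[0],:d.shape[1]]
    P=np.stack([(u-K[0,2])*d/K[0,0],(v-K[1,2])*d/K[1,1],d],-1).astype(float)
    W=(P-cp["t"])@cp["R"] if T is None else P@T[:3,:3].T+T[:3,3]
    W[d<=0]=np.nan; return W
def rect(W,mask,name):
    n,l=cv2.connectedComponents(mask.astype(np.uint8),connectivity=4)
    for i in range(1,n):
        m=l==i
        if m.sum()<25: continue
        p=W[m]; (c,s,a)=cv2.minAreaRect(p[:,:2].astype(np.float32))
        vv,uu=np.where(m)
        print(name,"px",uu.mean().round(),vv.mean().round(),"n",m.sum(),"c",np.round(c,1),"size",np.round(s,1),"ang",round(a,1),"z",np.round(np.median(p[:,2]),1),"mean",p[:,:2].mean(0).round(1))
E
python3 - <<'E'
from h import *
for n in ("scene","side"):
    W=cloud(np.load(f"pics/{n}0.npy"),optics.camera_params(n)); z=W[...,2]
    img=cv2.imread(f"pics/{n}0.png").astype(int)
    R=(W[...,0]>250)&(W[...,0]<1000)&(abs(W[...,1])<600)
    rect(W,R&(abs(z-49)<6),n+" top"); rect(W,R&(abs(z-77)<7),n+" grip")
    rect(W,R&(abs(z-3)<8)&(img.max(2)<50),n+" mat")
E
```

```text
scene top px 465.0 113.0 n 59 c [380.3 577.5] size [19.4 52.1] ang 65.4 z 49.9 mean [376.5 580.5]
scene top px 488.0 142.0 n 183 c [495.8 570.4] size [172.9  34.1] ang 6.9 z 49.7 mean [513.6 572.3]
scene top px 407.0 159.0 n 1612 c [475.4 314.4] size [119.7 184.6] ang 73.6 z 50.8 mean [483.7 310.3]
scene top px 328.0 222.0 n 1441 c [603.1   7.7] size [120.  123.8] ang 87.1 z 50.4 mean [608.4   4.8]
scene top px 373.0 276.0 n 58 c [800.3  43.7] size [39.5 18.1] ang 42.8 z 44.5 mean [799.6  43.7]
scene top px 111.0 361.0 n 63 c [ 773.3 -576.6] size [16.6 47.6] ang 41.4 z 49.2 mean [ 776.7 -577.6]
scene grip px 408.0 151.0 n 113 c [478.  313.7] size [18.6 60.8] ang 73.9 z 78.5 mean [479.  312.5]
scene grip px 328.0 215.0 n 145 c [604.1   6.5] size [18.9 59.6] ang 86.7 z 77.8 mean [606.1   6. ]
scene grip px 106.0 356.0 n 89 c [ 772.2 -576.2] size [18.4 48.5] ang 43.9 z 76.8 mean [ 776.1 -576.9]
scene mat px 479.0 146.0 n 54 c [484. 570.] size [  6.2 105.6] ang 86.8 z 7.5 mean [484.2 570.5]
scene mat px 495.0 163.0 n 36 c [569.9 573.9] size [42.9 21.3] ang 47.0 z 7.0 mean [569.4 573.9]
s
[... 583 characters left out ...]
475.3 320. ]
side grip px 271.0 197.0 n 179 c [604.    7.5] size [19.  60.1] ang 86.9 z 76.3 mean [603.6   8.7]
side grip px 293.0 327.0 n 351 c [478.  314.4] size [18.8 59.9] ang 73.6 z 76.7 mean [477.3 315.7]
side mat px 323.0 145.0 n 2745 c [ 538.8 -315.5] size [233.8 199.1] ang 1.2 z 2.9 mean [ 531.1 -303.8]
side mat px 155.0 274.0 n 32 c [811.1 222.2] size [ 2.5 46.6] ang 80.7 z 6.0 mean [812.6 222.2]
side mat px 140.0 280.0 n 44 c [839.1 242.1] size [32.1  6.1] ang 86.7 z 5.4 mean [838.9 242.5]
side mat px 172.0 311.0 n 156 c [734.8 292.8] size [118.9  17.3] ang 70.7 z 6.1 mean [736.3 298. ]
side mat px 128.0 294.0 n 34 c [844.2 280.4] size [20.7  7.7] ang 80.0 z 4.9 mean [845.6 279.9]
```

Both cameras agree. The long cover's grip is at (478,314), 60×19 mm, top at z≈77, and the plate measures 179×119 mm. The mat centre is (539,-316.5). Next I grasp and lift the cover, then check the hold.

```bash
cat >> h.py <<'E'
def down(yaw, ref):  # tool down, closing line y at yaw+90deg of the cover's x; half turn nearest ref
    a=np.radians(yaw); y=np.array([-np.sin(a),np.cos(a),0]); 
    if y@ref[:,1]<0: y=-y
    z=np.array([0,0,-1.]); return np.column_stack([np.cross(y,z),y,z])
E
python3 - <<'E'
from h import *
W=cloud(np.load("pics/side0.npy"),optics.camera_params("side"))[300:380,230:360].reshape(-1,3)
p=W[abs(W[:,2]-49)<6][:,:2]; w,v=np.linalg.eigh(np.cov(p.T)); print("pca long dir",np.degrees(np.arctan2(v[1,1],v[0,1])))
s=sensors.read_state(); R=down(-16.2,s["eef_rot"]); print(s["eef_rot"].round(2).tolist())
ctrl.gripper_to(60,60)
ctrl.move_ptp([478,314.1,180],R)
print("q",sensors.read_state()["q"])
print("hit",ctrl.move_l([478,314.1,79],vel=50,threshold=6))
print(sensors.read_state()["eef_pos"],sensors.read_state()["force"])
ctrl.gripper_to(0,60)
s=sensors.read_state(); print(s["grip_width"],s["grasp_force"],s["force"],s["eef_pos"])
ctrl.move_l([478,314.1,120],vel=40)
ctrl.move_l([478,314.1,230],vel=100); ctrl.hold(.2)
s=sensors.read_state(); print(s["grip_width"],s["grasp_force"],s["force"],s["wrist_torque"],s["eef_pos"],s["t"])
p,d=optics.grab_frame("side"); cv2.imwrite("pics/side1.png",p[:,:,::-1])
W=cloud(d,optics.camera_params("side")); rect(W,(abs(W[...,2]-201)<15)&(abs(W[...,0]-478)<150)&(abs(W[...,1]-314)<120),"lifted")
E
```

```text
pca long dir 170.58556860295005
[[0.0, 1.0, -0.0], [1.0, -0.0, 0.0], [0.0, -0.0, -1.0]]
q [ 4.28706588e-01  2.72716484e-01  1.62466481e+00 -5.68999556e-04
  1.24315702e+00 -8.57610682e-01]
hit False
[478.1925362  314.19514555  79.2867789 ] [ 0.84750666  0.10588718 -0.26862299]
16.9903716374317 61.83976650238037 [ 0.13590098 -0.2708449   1.04558453] [478.27342369 314.27298741  79.32034427]
16.878924601885213 61.321696043014526 [-0.06043113 -0.51106133 -2.01288217] [-0.05071386 -0.00543862  0.01770505] [477.66036207 313.93729929 229.19218459] 7.0
lifted px 295.0 301.0 n 6175 c [477.6 313.3] size [119.7 179.1] ang 73.8 z 198.7 mean [467.9 330.2]
```

View pics/side1.png

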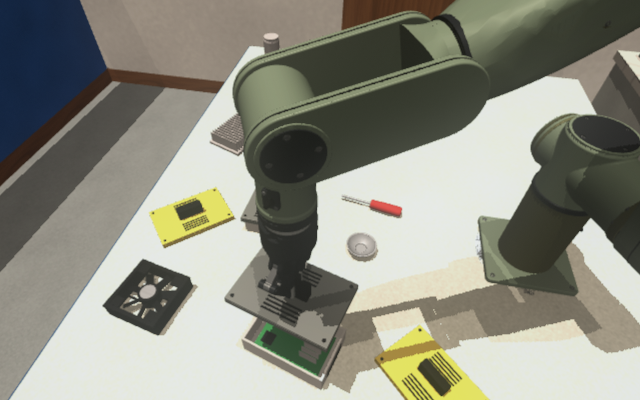

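The side view shows the cover level in the gripper at (295,300), with the housing open below it at (292,350). Width (17 mm), pad force and load agree with a firm hold. Next I carry it to the mat.

Run:
```python
from h import *
R=down(1.35,sensors.read_state()["eef_rot"])
ctrl.move_l([539,-316.4,230],R,vel=170); ctrl.hold(.3)
ctrl.move_l([539,-316.4,75],vel=90); ctrl.hold(.3)
W=cloud(optics.grab_frame("scene")[1],optics.camera_params("scene"))
rect(W,(abs(W[...,2]-45)<9)&(abs(W[...,0]-539)<150)&(abs(W[...,1]+316)<120),"over mat")
print("hit",ctrl.move_l([539,-316.4,45],vel=15,threshold=1.5)); ctrl.hold(.2)
s=sensors.read_state(); print(s["grip_width"],s["force"],s["eef_pos"],s["t"])
p,d=optics.grab_frame("side"); cv2.imwrite("pics/side2.png",p[:,:,::-1])
```

```text
over mat px 207.0 252.0 n 1702 c [ 559.5 -315.1] size [141.5 118. ] ang 1.4 z 46.3 mean [ 575.7 -315.7]
hit True
16.71481609878122 [0.56088871 0.41103673 6.39151232] [ 539.01119396 -316.41838518   47.28939727] 15.2917
```

View pics/side2.png

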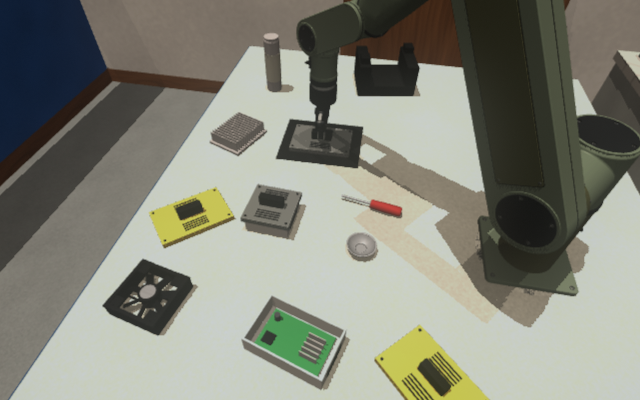

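The side view shows the cover down on the mat at (322,142). Contact came at TCP z 47.3, as expected. Next I release, retreat and check.

Run:
```python
from h import *
ctrl.gripper_to(50); s=sensors.read_state(); x,y,z=s["eef_pos"]; print(s["force"],s["grip_width"])
ctrl.move_l([x,y,z+60],vel=60); ctrl.move_l([x,y,260],vel=150)
ctrl.move_l([480,0,300],vel=200); ctrl.hold(.3)
for n in ("scene","side"):
    p,d=optics.grab_frame(n); W=cloud(d,optics.camera_params(n))
    M=(abs(W[...,0]-539)<150)&(abs(W[...,1]+316)<120)
    rect(W,M&(abs(W[...,2]-17)<6),n+" top"); rect(W,M&(abs(W[...,2]-45)<6),n+" grip")
    cv2.imwrite(f"pics/{n}3.png",p[:,:,::-1])
print(sensors.read_state()["t"])
```

```text
[-0.90301484  0.02802236 -0.88095874] 49.89318041651969
scene top px 206.0 248.0 n 2360 c [ 538.  -315.7] size [181.  118.1] ang 1.4 z 18.4 mean [ 544.8 -316.1]
scene grip px 204.0 241.0 n 137 c [ 538.9 -315.3] size [61.2 17.4] ang 1.4 z 46.2 mean [ 539.9 -315.5]
side top px 321.0 140.0 n 1229 c [ 539.5 -316.2] size [178.3 124.9] ang 1.0 z 16.9 mean [ 537.9 -305.4]
side grip px 314.0 130.0 n 33 c [ 560.1 -313.8] size [18.1 18.6] ang 6.8 z 44.3 mean [ 559.4 -313. ]
20.25
```

View pics/scene3.png

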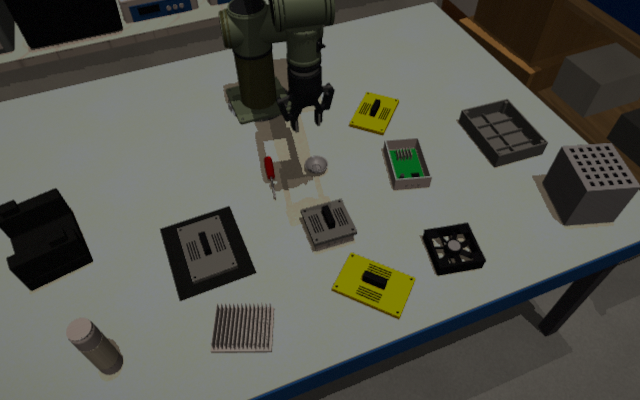

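The scene view shows the cover flat and upright, centred on the mat at (206,248). The square cover is still in place at (328,222), and the arm is clear of everything.

```bash
python3 -c "
from plant import ctrl
print(ctrl.finish_job())"
```

```text
the job is handed in; nothing more can be done
None
```

The long instrument's cover was lifted straight off and laid right way up within about 1 mm of the mat's centre, the square cover was left alone, and the job was handed in at about 20 s.

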